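# Close the board holder to its gauge line

### The job

Close the board holder's sliding jaw on the radio circuit board by rolling the holder's knurled wheel lightly under a fingertip, until the board's edge stands on the gauge line scribed across the jaw's ledge, and stop there: that slip gap lets the board be lifted out and turned over, so the jaw's shoulder must not run up against the board. Do not pinch the wheel, do not lift or push the board, do not push the jaw by hand, and leave the things lying around where they are.

Things in the scene. Friction and masses are not known exactly. Their poses are not given: they have to be found in the camera images.
- holder: Board holder fixed to the bench, yaw up to 0.45 rad either way. Grey base 118 mm (x) by 276 mm (y); end block with the knurled wheel at its -y end (block 118 mm x, 33 mm y, top 56 mm above the bench), fixed jaw at +y, guide rods and lead screw between. Origin at bench height, in the base's middle line; y runs along the rods from wheel to fixed jaw, z up, x away from the robot. Jaw tops 70 mm up.
- wheel_axle (a point): Centre of the knurled steel wheel, on its axle: 135 mm from the holder's origin along its -y, 40 mm above the bench; axes as the holder's. Wheel 60 mm in diameter, 14 mm wide, axle along the holder's y. It sits in a slot of the end block; only the top of its rim stands out, 14 mm above the block.
- wheel_top (a point): Topmost point of the wheel's rim, 70 mm above the bench, half-way across its width; it stays there as the wheel turns. A fingertip pressed on the rim lightly (5 to 15 N) and moved across it along the holder's x rolls the wheel by friction; it needs about 2 N at the rim to turn and stays where it is left.
- wheel: The knurled wheel itself: origin at its centre, on the axle; its y axis is the axle, its x and z turn with it (as the holder's when the screw's joint reads 0).
- screw (a joint): Turning angle of the lead screw, to which the wheel is keyed, rad. It grows when the top of the rim is rolled towards the holder's +x (away from the robot); the jaw then advances towards the board along the holder's +y by 15 mm a turn (2.39 mm per rad), and rolling back opens it again. The start is between 0 and 2.5.
- jaw: The sliding aluminium jaw, 118 mm (x): a block 22 mm thick whose upright shoulder faces the board, with a ledge 32 mm long below it on which the board's edge lies. Origin 62 mm below the ledge's top, at the shoulder face; axes as the holder's. It moves only by the wheel.
- gauge_line (a point): Middle of the gauge line, a dark scribed line 1.4 mm wide across the whole ledge of the sliding jaw, 4 mm in front of the shoulder (towards +y) and 62 mm above the bench; it moves with the jaw; axes as the holder's. At the start it is 6 to 17 mm short of the board's edge; its ends show beside the board, which is narrower than the ledge.
- board: The radio circuit board, loose, lying flat on the ledges of both jaws: brown board 90 mm (x) by 120 mm (y) by 2 mm with transformer, coil cans and capacitors on it (up to 32 mm high), 0.28 kg. Origin at the centre of its underside, 62 mm above the bench; axes as the holder's.
- board_edge (a point): Middle of the board's edge that faces the sliding jaw (its -y edge), half-way through its thickness, 63 mm above the bench.
- spool: Bystander: spool of solder, 54 mm in diameter, 35 mm high, upright on the bench beyond the holder. Origin under its centre.
- knob: Bystander: black radio knob, 38 mm in diameter, 18 mm high, on the bench beyond the wheel. Origin under its centre.
- screwdriver: Bystander: screwdriver about 170 mm long, lying on the bench beside the wheel's end of the holder.
There are look-alikes about, which are no part of the job. Of the things that look like the board, the middle-sized one is meant.

How it is judged:
At the end, for the whole second after the job is handed in: The board's edge stands within 1.5 mm of the middle of the gauge line (the jaw's shoulder 2.5 to 5.5 mm from the board), the board lies flat on both ledges, and wheel and board are at rest (y of board_edge in the frame of gauge_line between -0.0015 and 0.0015 m and z of board in the frame of holder between 0.06 and 0.064 m and angle between board's own z axis and vertical below 0.03 rad and linear speed of board below 0.01 m/s and velocity of joint screw between -0.05 and 0.05 rad/s); the robot touches nothing.
It fails at once if the wheel pinched or pressed hard (over 40 N) (contact force between the fingers and wheel above 40 N).
It fails at once if the jaw's shoulder run up against the board (gap under 1 mm) (y of board_edge in the frame of gauge_line below -0.003 m).
It fails at once if the board lifted, tipped or pushed along (over 5 mm) (z of board in the frame of holder above 0.068 m or angle between board's own z axis and vertical above 0.08 rad or distance of board from where it was at the start of the episode above 0.005 m).
It fails at once if the board (over 2 N) or the jaw (over 3 N) pushed by the robot directly (contact force between any of the fingers, the arm and board above 2 N or contact force between any of the fingers, the arm and jaw above 3 N).
It fails at once if a bystander moved over 20 mm (distance of any of spool, knob, screwdriver from where it was at the start of the episode above 0.02 m).
It also fails if it takes over 58 s, if anything falls off the work surface, if the arm or the gripper's body presses on something with over 40 N, if the wrist force passes 120 N, or if a joint passes its speed limit or range.

### The arm

A 6-joint arm with a two-finger parallel gripper is mounted at the origin on the work surface. World frame = base frame: x ahead of the robot, y to its left, z up, the work surface at z = 0. Lengths are in m, angles in rad, forces in N, time in s.
With the tool pointing down it reaches from about 0.4 to 0.925 m from the base axis. Payload 3.4 kg.
Tool frame: the origin (TCP) lies midway between the tips of the shut fingers; the grasp point (between the pads) lies manip.grasp_offset behind it (manip.grasp_offset is the distance from the TCP to the grasp point, in m); z points along the fingers, y is the line along which they close (so a half turn about z gives the same grasp; the last joint's range is limited). The gripper opens to 85 mm and grips with 20 to 120 N. Pads are 22 mm wide; open, the fingers measure 114 mm over their backs; the gripper's body (76 mm by 85 mm) begins 54 mm behind the grasp point. The pads swing forward as they close: fully open they stand 13 mm farther back than shut.
Start: joints at [-1.341, 0.307, 1.506, -0, 1.328, -0.073], TCP at [0.172, -0.549, 0.231] pointing down, gripper open.
Joint ranges: [-3.12, 3.12], [-1.05, 2.28], [0.14, 2.33], [-1.42, 4.57], [0.1, 2.73], [-2.68, 2.68]. Speed limits (rad/s): [2.57, 2.57, 3.14, 3.14, 3.14, 3.14].

### API

Orientations are given as a unit quaternion [w, x, y, z].
In Python, from cell import sensors, grab_frame, hand_in, manip gives the robot as it stands.
- The arm moves only by the shell command python3 -m pendant 'ROWS' [FORCE]. ROWS is JSON, a list of rows, each a list of 3 entries, a list of its own where there are three numbers: the shift along the tool's x, y, z in m, then the turn, a rotation vector about the tool's x, y, z in degrees, then the opening in per cent of the stroke, from 0 (shut) to 100 (fully open). In form: [[[x, y, z], [ax, ay, az], grip], ...]. A call has 1 to 20 rows; each row shifts and turns the commanded pose from where the row before left it, along the tool's axes as they then stand; what a row does not reach is not made up. A row lasts 1/10 s, in which the tool goes at most 50 mm and 8.59 degrees, less where a joint would pass 70% of its speed; a pose out of reach is approached as far as the arm can. A call with a gripper value outside its range is refused whole. The fingers move at their own pace and stop on an object; FORCE is the grip in N (left out, the last holds). Time passes only in rows, so rows that do not move let the fingers close. It gives the time, the measured TCP pose, the force, the opening and the grip force at its end, in the units of the state.
- sensors.get_obs(): the state, without advancing time (a new reading comes with each control period).
- grab_frame(name): name is "side" or "top" or "wrist"; returns a dict with "img" (420x560x3 uint8, red, green, blue), "depth" (420x560 float32, m along the optical axis (not along the pixel's ray), 0 where there is no reading), "fovy" (degrees; the focal length in pixels is half the picture's height over the tangent of half this angle, whatever the lens; pixels are square), "cx", "cy" (the principal point, pixels), "camera_from_world" (4x4, takes a point from world to camera coordinates). Camera axes: x right, y up, looking along -z (the intrinsics and any distortion apply to the point x, -y, -z); pixel columns grow to the right and rows downward; lengths in m; the calibration is good to about 2 mm. A picture is of the moment at which its call begins.
- hand_in(): hands the job in; it is judged then, once.
The state is a dict: "time": time; "q": joint angles; "joint_velocities": joint speeds; "tau": joint torques, N m; "tool_pos": TCP position; "tcp_rot": TCP orientation; "contact_force": force on the tool from outside, world axes, zero at the start; "torque": the same for the moment, N m; "gripper_width": finger opening in m; "grip_force": force on a finger pad.
Only numpy, scipy, OpenCV 4.12 (cv2) and the standard library are available. Lean on these libraries where they do the work, as an engineer would, in place of code of your own. Each camera call takes 0.05 s, during which the arm holds its last target. There are 200 camera calls.

## Working session

There is one attempt and no reset: what is moved stays moved. The work goes in short steps, Python scripts to look and compute and a shell command to move; the robot and the scene stay as the last step left them, time stands still between calls to the robot, and variables do not carry over. Pictures are saved under pics/ and viewed, at most 10 in all, crops included, and the job is handed in when it is done.

```bash
mkdir -p pics; ls
cat > h.py <<'E'
import numpy as np, cv2
from cell import sensors, grab_frame, hand_in, manip
def save(f,n,crop=None,scale=1):
    im=f["img"]
    if crop: im=im[crop[1]:crop[3],crop[0]:crop[2]]
    im=cv2.resize(im,None,fx=scale,fy=scale,interpolation=cv2.INTER_CUBIC)
    cv2.imwrite("pics/"+n,im[...,::-1])
def K(f):
    return f["img"].shape[0]/2/np.tan(np.radians(f["fovy"])/2)
def back(f,u,v,z=None):
    """pixel -> world, on plane z if given else by depth"""
    F=K(f); T=np.linalg.inv(f["camera_from_world"])
    d=np.array([(u-f["cx"])/F,-(v-f["cy"])/F,-1.])
    o=T[:3,3]; w=T[:3,:3]@d
    s=f["depth"][int(round(v)),int(round(u))] if z is None else (z-o[2])/w[2]
    return o+s*w
def proj(f,p):
    c=f["camera_from_world"]@np.append(p,1); F=K(f)
    return np.array([f["cx"]-F*c[0]/c[2], f["cy"]+F*c[1]/c[2]])
E
python3 - <<'E'
from h import *
f=grab_frame("top");save(f,"top0.png",scale=1.4);print({k:f[k] for k in f if k not in("img","depth")})
g=grab_frame("side");save(g,"side0.png",scale=1.4);print({k:g[k] for k in g if k not in("img","depth")})
print(sensors.get_obs(),manip)
import pickle;pickle.dump((f,g),open("f0.pkl","wb"))
E
```

```text
pics
{'fovy': 47.832706312387074, 'cx': 285.38669814722124, 'cy': 208.76539150032858, 'camera_from_world': array([[ 0.0676018 , -0.99769968,  0.00503535,  0.02422096],
       [ 0.97518417,  0.06714095,  0.21096901, -0.5629102 ],
       [-0.21082179, -0.00935149,  0.97747978, -0.87818096],
       [ 0.        ,  0.        ,  0.        ,  1.        ]])}
{'fovy': 50.97792983118058, 'cx': 278.567306356918, 'cy': 208.5364518314972, 'camera_from_world': array([[-0.76371602, -0.64542082,  0.01303095,  0.44032582],
       [ 0.47174963, -0.54420698,  0.69375143, -0.27923727],
       [-0.44067008,  0.53597643,  0.72009662, -0.7998151 ],
       [ 0.        ,  0.        ,  0.        ,  1.        ]])}
{'time': 0.1, 'q': array([-1.34051509e+00,  3.07513917e-01,  1.50751563e+00,  8.54363358e-06,
        1.32840812e+00, -7.34804676e-02]), 'joint_velocities': array([ 0.00153429, -0.00253905, -0.00283539, -0.00097622,  0.00162448,
        0.00075559]), 'tau': array([ 4.89545218e-04, -4.58529210e+01, -2.52606851e+01, -1.21533435e-04,
        5.60277316e-03, -1.04852242e-05]), 'tool_pos': array([ 0.17183936, -0.54808049,  0.23047438]), 'tcp_rot': array([-9.19997060e-04,  9.88487993e-01,  1.51296517e-01, -6.81175004e-05]), 'contact_force': array([ 0.17496152,  0.68671833, -0.32935334]), 'torque': array([ 0.00368775,  0.03370957, -0.01260841]), 'grip_force': 0.0, 'gripper_width': 0.08553688992419929} <Robot object at 0x7fe613dc0050>
```

View pics/top0.png

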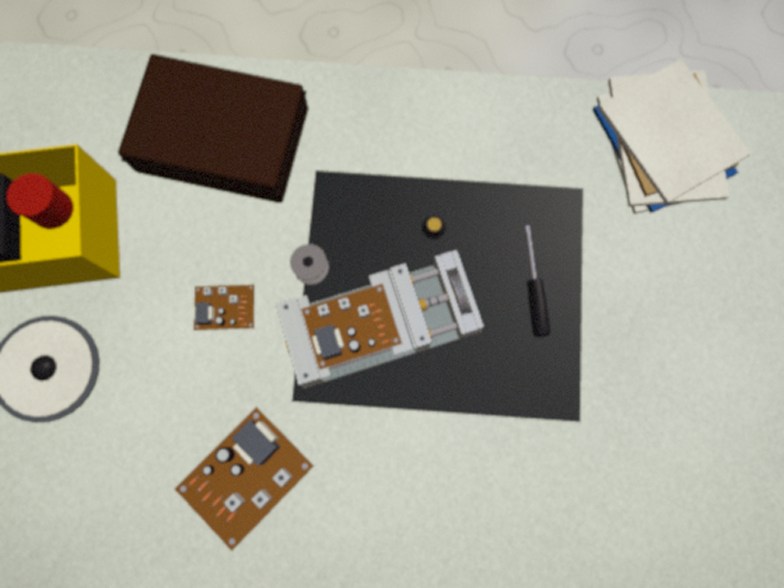

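View pics/side0.png

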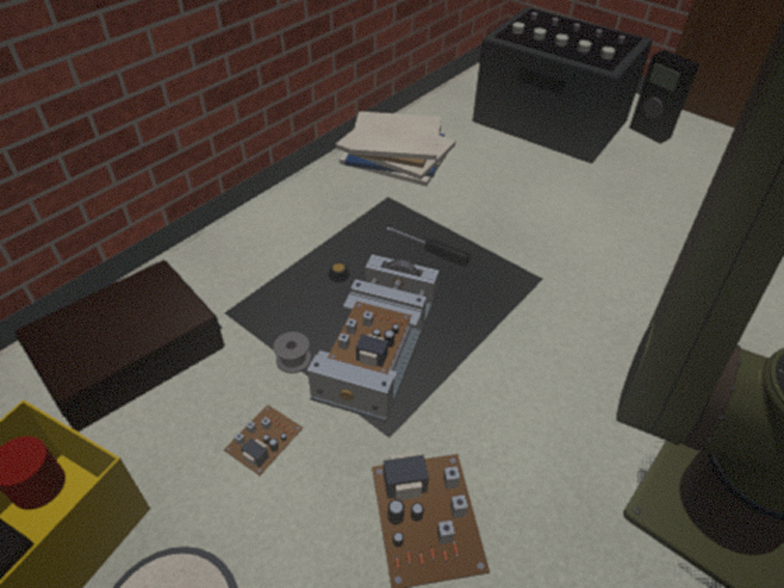

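The top view (784-px picture) shows three boards. The small one is at (225,307) on the bench, the middle-sized one at (350,325) in the holder, and the large one at (245,480) on the bench. The middle-sized one, lying on the jaws, is the one meant. The wheel is at (460,292), the knob at (433,226), the screwdriver at (537,290) and the spool at (310,263). I'll confirm the holder in one crop and measure it.

Run:
```python
from h import *
import pickle
f,g=pickle.load(open("f0.pkl","rb"))
save(f,"crop0.png",(190,170,350,285),5)
# board: brown pixels with height ~64mm
T=np.linalg.inv(f["camera_from_world"]);F=K(f)
v,u=np.mgrid[0:420,0:560];d=f["depth"]
P=np.stack([(u-f["cx"])/F*d,-(v-f["cy"])/F*d,-d],-1)@T[:3,:3].T+T[:3,3]
roi=(u>190)&(u<350)&(v>170)&(v<285)
for lo,hi in((.05,.06),(.06,.066),(.066,.074)):
    m=roi&(P[...,2]>lo)&(P[...,2]<hi);print(lo,m.sum(),P[m].mean(0))
m=roi&(P[...,2]>.045)&(P[...,2]<.078)
r=cv2.minAreaRect(P[m][:,:2].astype(np.float32)*1000);print(r, cv2.boxPoints(r))
m2=roi&(P[...,2]>.066)&(P[...,2]<.074)
cv2.imwrite("pics/z.png",(np.clip(P[170:285,190:350,2]/.1,0,1)*255).astype(np.uint8).repeat(5,0).repeat(5,1))
print(back(f,329,208),back(f,329,208,.07))
print("bench z",np.median(P[300:400,400:500,2]))
```

```text
0.05 834 [ 0.56165499 -0.00898704  0.05630763]
0.06 2459 [0.5160784  0.10881601 0.06356526]
0.066 2208 [0.51068055 0.12313492 0.0696684 ]
((524.9808349609375, 89.9422607421875), (118.66488647460938, 272.7366638183594), 21.629575729370117) [[419.5602   194.8382  ]
 [520.0922   -58.694084]
 [630.4015   -14.953674]
 [529.86945  238.57861 ]]
[ 0.56584192 -0.02304843  0.0671353 ] [ 0.56520067 -0.02280665  0.07      ]
bench z 0.0006531873034327784
```

View pics/crop0.png

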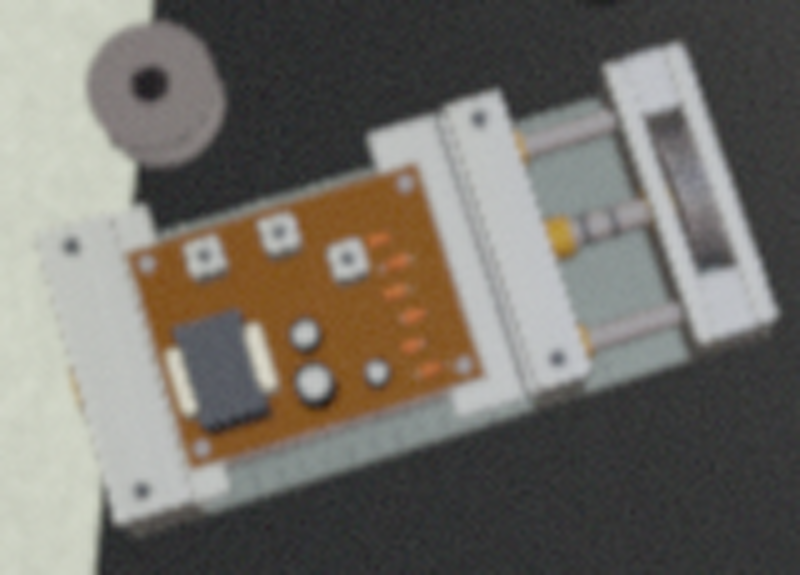

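The crop confirms the board lying on the holder's jaws, with the wheel at crop (688,190). The gauge line isn't resolved here, so the wrist camera is needed next. I'll work out where that camera sits relative to the tool, and get the exact holder yaw.

Run:
```python
from h import *
import pickle
from scipy.spatial.transform import Rotation as R
w=grab_frame("wrist");o=sensors.get_obs()
q=o["tcp_rot"];Rt=R.from_quat([q[1],q[2],q[3],q[0]]).as_matrix()
T=np.linalg.inv(w["camera_from_world"])
print("cam pos tool",Rt.T@(T[:3,3]-o["tool_pos"]),"axes in tool\n",(Rt.T@T[:3,:3]).round(3),"f",K(w),"fovy",w["fovy"],w["cx"],w["cy"])
f,g=pickle.load(open("f0.pkl","rb"))
# brown board region -> rect on plane z=.064
hsv=cv2.cvtColor(f["img"],cv2.COLOR_RGB2HSV)
m=((hsv[...,0]>8)&(hsv[...,0]<20)&(hsv[...,1]>150)).astype(np.uint8)
m[:, :210]=0;m[:,300:]=0;m[:170]=0;m[275:]=0
m=cv2.morphologyEx(m,cv2.MORPH_CLOSE,np.ones((15,15)))
c=max(cv2.findContours(m,0,2)[0],key=cv2.contourArea)
pw=np.array([back(f,*p[0],.064)[:2] for p in c],np.float32)*1000
r=cv2.minAreaRect(pw);print(r)
wc=np.array([[688,110],[660,112],[700,265],[735,265]])/5+[190,170]
print(np.array([back(f,*p,.056)for p in wc]).round(4))
print(back(f,688/5+190,190/5+170,.07), "tool x,y",Rt[:,0],Rt[:,1])
```

```text
cam pos tool [ 0.06655132 -0.00045603 -0.14273045] axes in tool
 [[ 0.001  0.963  0.268]
 [ 1.    -0.001  0.   ]
 [ 0.     0.268 -0.963]] f 327.01864028656576 fovy 65.41433254139505 282.24412297511515 207.7922272907821
((507.0781555175781, 127.1363525390625), (85.42311096191406, 114.46990203857422), 21.739233016967773)
[[ 0.601  -0.0196  0.056 ]
 [ 0.5994 -0.0084  0.056 ]
 [ 0.5381 -0.0274  0.056 ]
 [ 0.5391 -0.0412  0.056 ]]
[ 0.56501196 -0.0200661   0.07      ] tool x,y [9.54201621e-01 2.99164248e-01 1.40205717e-04] [ 0.29916408 -0.95420033 -0.00160957]
```

```bash
python3 -m pendant '[[[0.0356,-0.0257,0],[0,0,0],0],[[0.0356,-0.0257,0],[0,0,0],0],[[0.0356,-0.0257,0],[0,0,0],0],[[0.0356,-0.0257,0],[0,0,0],0],[[0.0356,-0.0257,0],[0,0,0],0],[[0.0356,-0.0257,0],[0,0,0],0],[[0.0356,-0.0257,0],[0,0,0],0],[[0.0356,-0.0257,0],[0,0,0],0],[[0.0356,-0.0257,0],[0,0,0],0],[[0.0356,-0.0257,0],[0,0,0],0],[[0.0356,-0.0257,0],[0,0,0],0],[[0.0356,-0.0257,0],[0,0,0],0],[[0.0356,-0.0257,0],[0,0,0],0],[[0.0356,-0.0257,0],[0,0,0],0],[[0.0356,-0.0257,0],[0,0,0],0]]' 20
python3 -m pendant '[[[0,0,0],[0,0,-8.57],0],[[0,0,0],[0,0,-8.57],0],[[0,0,0],[0,0,-8.57],0],[[0,0,0],[0,0,-8.57],0],[[0,0,0],[0,0,-8.57],0],[[0,0,0],[0,0,-8.57],0],[[0,0,0],[0,0,-8.57],0],[[0,0,0.02],[0,0,-8.57],0],[[0,0,0.02],[0,0,-8.57],0],[[0,0,0.02],[0,0,-8.57],0],[[0,0,0.02],[0,0,-8.57],0],[[0,0,0],[0,0,0],0],[[0,0,0],[0,0,0],0]]'
python3 - <<'E'
from h import *
import pickle
w=grab_frame("wrist");o=sensors.get_obs();pickle.dump((w,o),open("w1.pkl","wb"))
save(w,"w1.png",scale=1.42);print(o["tool_pos"],o["tcp_rot"],o["contact_force"],o["gripper_width"],o["time"])
E
```

```text
time: 1.65
tool_pos: [0.5668, -0.0194, 0.231]
tcp_rot: [0.0, 0.988, 0.151, -0.0]
contact_force: [0.9, -0.0, 0.3]
gripper_width: -0.0001
grip_force: 0.0
time: 2.95
tool_pos: [0.566, -0.0211, 0.1511]
tcp_rot: [-0.001, 0.563, 0.826, -0.0]
contact_force: [0.1, 0.3, 0.6]
gripper_width: -0.0001
grip_force: 0.0
[ 0.56670054 -0.02113713  0.15188789] [3.07161664e-04 5.62806129e-01 8.26588856e-01 1.73656367e-04] [ 0.56739835 -0.91718642 -0.49413724] 9.098835699916117e-05 3.0
```

View pics/w1.png

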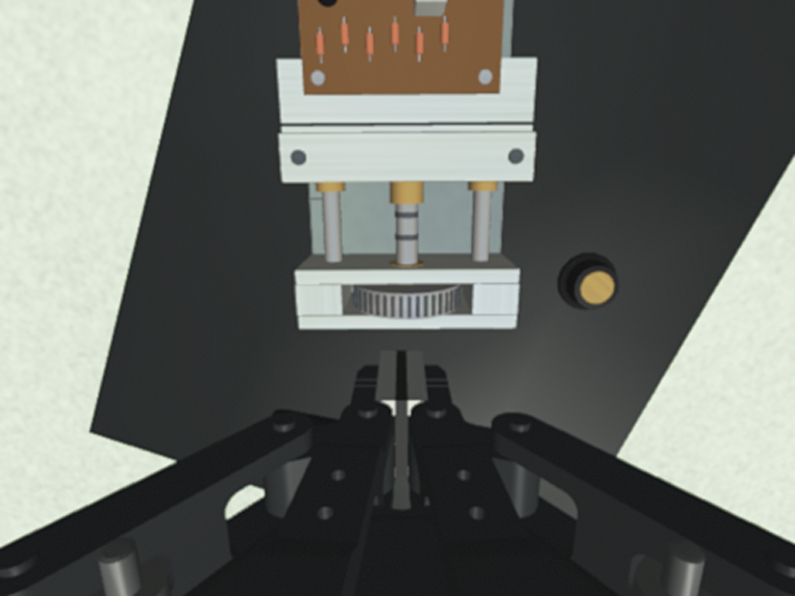

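The wrist view (1.42×) shows the board's edge at row 94, the gauge line at row 125, the wheel centred at about (406,302), and the closed fingertips at (400,352). I'll measure the wheel position and gap by sub-pixel profiles.

```bash
cat >> h.py <<'E'
from scipy.spatial.transform import Rotation as R
YAW=0.3782
def hold(p,yaw=YAW):  # world xy -> holder-aligned xy
    c,s=np.cos(yaw),np.sin(yaw); return np.array([c*p[0]+s*p[1],-s*p[0]+c*p[1]])
def measure(w,pe,pl,cols):
    """pe, pl: approx rows of board edge and line at the given columns; returns per-column gap (mm)"""
    im=cv2.GaussianBlur(w["img"],(0,0),.7).astype(float); out=[]
    for u in cols:
        bl=im[:,u,2]                          # blue: board dark, ledge bright
        r=np.arange(pe-7,pe+8); g=np.diff(bl[r]); k=np.clip(g,0,None)
        i=np.argmax(k); sl=slice(max(i-2,0),i+3); ve=(k[sl]*(r[:-1][sl]+.5)).sum()/k[sl].sum()
        r=np.arange(pl-5,pl+6); g=im[r,u].sum(-1); i=np.argmin(g); sl=slice(max(i-3,0),i+4)
        k=np.clip(np.percentile(g,70)-g[sl],0,None); vl=(k*r[sl]).sum()/k.sum()
        E,L=back(w,u,ve,.064),back(w,u,vl,.062)
        out.append([u,ve,vl,(hold(E)-hold(L))[1]*1000,*hold(E)*1000,*hold(L)*1000])
    return np.array(out)
E
python3 - <<'E'
from h import *
import pickle
w,o=pickle.load(open("w1.pkl","rb"))
M=measure(w,66,88,range(225,345,12));print(M.round(1));print("gap med",np.median(M[:,3]))
m=M;print("yaw of edge",np.polyfit(m[:,4],m[:,5],1)[0],"line",np.polyfit(m[:,6],m[:,7],1)[0])
for u,v in((406,302),(350,302),(462,302),(296,298),(519,298)):
    p=back(w,u/1.42,v/1.42,.07 if u==406 else .058);print(u,p.round(4),hold(p).round(4), back(w,u/1.42,v/1.42).round(4))
# distances: ledge width check
for u in(278,537): print(hold(back(w,u/1.42,80/1.42,.062)))
print("tool",hold(o["tool_pos"]))
print(w["img"][84:94,265].tolist())
E
```

```text
[[ 225.    66.3   87.2   12.7  479.9 -128.4  479.  -141.1]
 [ 237.    66.3   87.2   12.7  487.8 -128.4  487.  -141.1]
 [ 249.    66.3   87.2   12.6  495.6 -128.4  495.  -141.1]
 [ 261.    66.2   87.2   12.7  503.4 -128.4  503.  -141.1]
 [ 273.    66.2   87.    12.6  511.2 -128.4  511.  -141. ]
 [ 285.    66.2   87.    12.6  519.  -128.4  519.1 -141. ]
 [ 297.    65.8   87.    12.9  526.9 -128.2  527.1 -141.1]
 [ 309.    65.8   86.6   12.6  534.7 -128.2  535.1 -140.8]
 [ 321.    65.8   86.5   12.6  542.5 -128.2  543.1 -140.8]
 [ 333.    65.8   86.5   12.6  550.3 -128.3  551.1 -140.8]]
gap med 12.641136299422609
yaw of edge 0.003254204498198147 line 0.004266809294009692
406 [ 0.5664 -0.0182  0.07  ] [ 0.5196 -0.2261] [ 0.5664 -0.0183  0.0696]
350 [ 0.5402 -0.0324  0.058 ] [ 0.4901 -0.2295] [ 0.5402 -0.04    0.0337]
462 [ 0.5953 -0.0106  0.058 ] [ 0.5494 -0.2297] [ 0.6007 -0.0157  0.0349]
296 [ 0.5129 -0.0408  0.058 ] [ 0.4616 -0.2273] [ 5.062e-01 -6.100e-02  2.000e-04]
519 [0.6224 0.0025 0.058 ] [ 0.5794 -0.2275] [ 6.428e-01 -7.300e-03 -6.000e-04]
[ 0.46080665 -0.12200629]
[ 0.57981223 -0.12236498]
tool [ 0.51884741 -0.22889658]
[[214, 222, 220], [205, 217, 213], [138, 146, 143], [81, 86, 85], [145, 153, 150], [194, 205, 201], [209, 220, 217], [204, 216, 212], [179, 188, 184], [171, 178, 171]]
```

Gap is 12.6 mm, which is about 159 mm of rim travel. The checks hold: ledge width 119 mm (nominal 118) and wheel top by depth 69.6 mm (nominal 70). I'll go to the near side of the rim, just above it.

```bash
python3 -m pendant '[[[0.0028,-0.008,0.02],[0,0,-0.2],0],[[0,0,0.02],[0,0,0],0],[[0,0,0.02],[0,0,0],0],[[0,0,0.014],[0,0,0],0],[[0,0,0.003],[0,0,0],0],[[0,0,0],[0,0,0],0],[[0,0,0],[0,0,0],0]]'
python3 -m pendant '[[[0,0,0.001],[0,0,0],0],[[0,0,0.001],[0,0,0],0],[[0,0,0],[0,0,0],0],[[0,0,0],[0,0,0],0]]'
```

```text
time: 3.7
tool_pos: [0.5589, -0.0215, 0.0756]
tcp_rot: [0.001, 0.56, 0.828, 0.001]
contact_force: [-0.1, -1.0, -0.2]
gripper_width: -0.0002
grip_force: 0.0
time: 4.1
tool_pos: [0.5578, -0.0215, 0.0725]
tcp_rot: [0.0, 0.56, 0.828, 0.0]
contact_force: [0.1, 0.1, -0.8]
gripper_width: -0.0001
grip_force: 0.0
```

```bash
python3 -m pendant '[[[0,0,0.001],[0,0,0],0],[[0,0,0.0005],[0,0,0],0],[[0,0,0],[0,0,0],0]]'; python3 -m pendant '[[[0,0,0.0005],[0,0,0],0],[[0,0,0],[0,0,0],0]]';  python3 -m pendant '[[[0,0,0.0005],[0,0,0],0],[[0,0,0],[0,0,0],0]]'
```

```text
time: 4.4
tool_pos: [0.5576, -0.0214, 0.0706]
tcp_rot: [-0.0, 0.56, 0.828, -0.0]
contact_force: [0.6, 0.7, -0.1]
gripper_width: 0.0002
grip_force: 0.0
time: 4.6
tool_pos: [0.5577, -0.0214, 0.0702]
tcp_rot: [-0.0, 0.56, 0.828, -0.0]
contact_force: [-0.5, 0.5, 0.1]
gripper_width: 0.0003
grip_force: 0.0
time: 4.8
tool_pos: [0.5577, -0.0214, 0.0697]
tcp_rot: [-0.0, 0.56, 0.828, -0.0]
contact_force: [-0.5, 0.4, 1.3]
gripper_width: -0.0001
grip_force: 0.0
```

```bash
python3 -m pendant '[[[0,0,0.0003],[0,0,0],0],[[0,0,0],[0,0,0],0]]'; python3 -m pendant '[[[0,0,0.0003],[0,0,0],0],[[0,0,0],[0,0,0],0]]'
```

```text
time: 5.0
tool_pos: [0.5578, -0.0214, 0.0696]
tcp_rot: [0.0, 0.56, 0.828, 0.0]
contact_force: [0.1, -0.1, 0.8]
gripper_width: -0.0004
grip_force: 0.2
time: 5.2
tool_pos: [0.5578, -0.0214, 0.0694]
tcp_rot: [0.0, 0.56, 0.828, 0.0]
contact_force: [-0.2, -0.1, 2.3]
gripper_width: 0.0001
grip_force: 1.0
```

```bash
python3 -m pendant '[[[0,0,0.0004],[0,0,0],0],[[0,0,0],[0,0,0],0]]'; python3 -m pendant '[[[0,0,0.0004],[0,0,0],0],[[0,0,0],[0,0,0],0]]'
```

```text
time: 5.4
tool_pos: [0.5579, -0.0214, 0.0693]
tcp_rot: [0.0, 0.56, 0.828, 0.0]
contact_force: [-1.1, -0.7, 5.2]
gripper_width: 0.0004
grip_force: 2.4
time: 5.6
tool_pos: [0.5579, -0.0214, 0.0692]
tcp_rot: [0.0, 0.56, 0.828, 0.0]
contact_force: [-1.6, -0.4, 6.8]
gripper_width: -0.0004
grip_force: 3.5
```

```bash
python3 -m pendant '[[[0,0.002,0.0003],[0,0,0],0],[[0,0.003,0],[0,0,0],0],[[0,0.003,0],[0,0,0],0]]'; python3 -m pendant '[[[0,0.003,0],[0,0,0],0],[[0,0.003,0],[0,0,0],0],[[0,0.002,0],[0,0,0],0],[[0,0,0],[0,0,0],0]]'
python3 - <<'E'
from h import *
w=grab_frame("wrist");o=sensors.get_obs();save(w,"w2.png",scale=1.42)
bl=w["img"].astype(int)
print(w["depth"][0,:3],[ (r,bl[r,285].tolist()) for r in range(0,80,2)])
print(o["tool_pos"],hold(o["tool_pos"]),o["contact_force"],hold(o["contact_force"]))
E
```

```text
time: 5.9
tool_pos: [0.5653, -0.0185, 0.0696]
tcp_rot: [0.0, 0.56, 0.828, 0.0]
contact_force: [-2.9, 0.4, 11.0]
gripper_width: -0.0001
grip_force: 5.9
time: 6.3
tool_pos: [0.5734, -0.0153, 0.0696]
tcp_rot: [0.001, 0.56, 0.828, 0.001]
contact_force: [-2.3, 0.8, 10.0]
gripper_width: 0.0004
grip_force: 5.3
[0.18712048 0.18662569 0.1873445 ] [(0, [130, 95, 60]), (2, [132, 96, 62]), (4, [131, 96, 61]), (6, [132, 96, 61]), (8, [132, 97, 63]), (10, [132, 96, 63]), (12, [132, 97, 63]), (14, [132, 96, 62]), (16, [131, 96, 62]), (18, [131, 96, 62]), (20, [132, 97, 63]), (22, [131, 97, 62]), (24, [132, 97, 62]), (26, [132, 97, 63]), (28, [132, 97, 63]), (30, [131, 96, 62]), (32, [132, 96, 62]), (34, [133, 97, 64]), (36, [131, 96, 62]), (38, [131, 96, 62]), (40, [132, 96, 62]), (42, [117, 90, 66]), (44, [194, 204, 200]), (46, [213, 221, 220]), (48, [214, 221, 220]), (50, [215, 222, 221]), (52, [215, 223, 221]), (54, [214, 222, 220]), (56, [213, 220, 219]), (58, [214, 222, 220]), (60, [214, 221, 219]), (62, [208, 218, 216]), (64, [213, 221, 218]), (66, [214, 222, 220]), (68, [215, 223, 221]), (70, [211, 224, 220]), (72, [78, 81, 81]), (74, [108, 114, 113]), (76, [215, 225, 222]), (78, [214, 222, 219])]
[ 0.57345096 -0.01526908  0.06961944] [ 0.52728755 -0.2259358 ] [-1.053733    0.86422684  9.94912333] [-0.66015225  1.1922417 ]
```

View pics/w2.png

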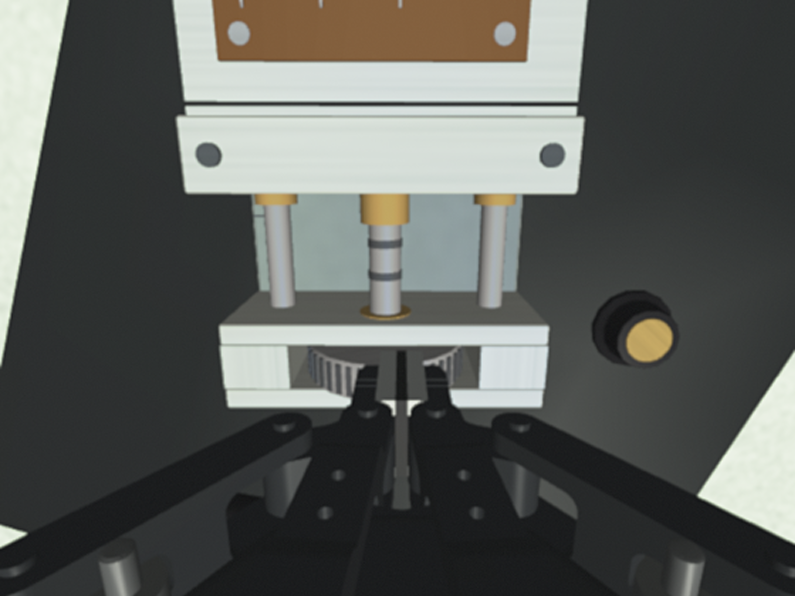

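The wheel is under the fingertips. The board's edge (row 62) and gauge line (row 102, 1.42×) both stay in view. I'll measure the gap after this first 16 mm stroke.

```bash
cat > gap.py <<'E'
from h import *
import sys
pe,pl=map(int,sys.argv[1:3])
w=grab_frame("wrist");M=measure(w,pe,pl,range(180,350,10));o=sensors.get_obs()
print("gap",np.median(M[:,3]).round(2),"sd",M[:,3].std().round(2),"rows",np.median(M[:,1:3],0).round(1),"edge/line y",np.median(M[:,[5,7]],0).round(1),"tool",hold(o["tool_pos"]).round(4),o["tool_pos"][2].round(4),"F",o["contact_force"].round(1),"t",o["time"])
E
python3 gap.py 43 72
```

```text
gap 11.15 sd 0.04 rows [43.1 72.8] edge/line y [-128.5 -139.7] tool [ 0.5273 -0.2259] 0.0696 F [-1.8  1.4 11.4] t 6.4
```

```bash
python3 -m pendant '[[[0,0,-0.004],[0,0,0],0],[[0,-0.01,-0.002],[0,0,0],0],[[0,-0.008,0],[0,0,0],0],[[0,0,0.003],[0,0,0],0],[[0,0,0.002],[0,0,0],0],[[0,0,0.001],[0,0,0],0],[[0,0,0],[0,0,0],0]]'; python3 -m pendant '[[[0,0.003,0],[0,0,0],0],[[0,0.003,0],[0,0,0],0],[[0,0.003,0],[0,0,0],0],[[0,0.003,0],[0,0,0],0],[[0,0.003,0],[0,0,0],0],[[0,0.003,0],[0,0,0],0],[[0,0,0],[0,0,0],0]]'; python3 gap.py 43 70
```

```text
time: 7.1
tool_pos: [0.5551, -0.0224, 0.0685]
tcp_rot: [-0.001, 0.56, 0.828, -0.001]
contact_force: [-2.9, 0.3, 8.1]
gripper_width: -0.0001
grip_force: 4.3
time: 7.8
tool_pos: [0.5739, -0.015, 0.0696]
tcp_rot: [0.001, 0.56, 0.828, 0.001]
contact_force: [-2.2, 1.5, 12.3]
gripper_width: 0.0
grip_force: 5.8
gap 9.51 sd 0.02 rows [43.4 68.8] edge/line y [-128.5 -138. ] tool [ 0.5278 -0.2258] 0.0695 F [-1.6  1.8 11.9] t 7.85
```

```bash
python3 -m pendant '[[[0,0,-0.004],[0,0,0],0],[[0,-0.01,-0.002],[0,0,0],0],[[0,-0.008,0],[0,0,0],0],[[0,0,0.003],[0,0,0],0],[[0,0,0.002],[0,0,0],0],[[0,0,0.001],[0,0,0],0],[[0,0,0],[0,0,0],0],[[0,0.003,0],[0,0,0],0],[[0,0.003,0],[0,0,0],0],[[0,0.003,0],[0,0,0],0],[[0,0.003,0],[0,0,0],0],[[0,0.003,0],[0,0,0],0],[[0,0.003,0],[0,0,0],0],[[0,0,0],[0,0,0],0]]' | grep -A1 -E "tool|force"; python3 -m pendant '[[[0,0,-0.004],[0,0,0],0],[[0,-0.01,-0.002],[0,0,0],0],[[0,-0.008,0],[0,0,0],0],[[0,0,0.003],[0,0,0],0],[[0,0,0.002],[0,0,0],0],[[0,0,0.001],[0,0,0],0],[[0,0,0],[0,0,0],0],[[0,0.003,0],[0,0,0],0],[[0,0.003,0],[0,0,0],0],[[0,0.003,0],[0,0,0],0],[[0,0.003,0],[0,0,0],0],[[0,0.003,0],[0,0,0],0],[[0,0.003,0],[0,0,0],0],[[0,0,0],[0,0,0],0]]'| grep -A1 -E "tool|force"; python3 gap.py 43 63
```

```text
tool_pos: [0.5739, -0.015, 0.0696]
tcp_rot: [0.001, 0.56, 0.828, 0.001]
contact_force: [-1.8, 2.3, 11.2]
gripper_width: -0.0
grip_force: 5.8
tool_pos: [0.5739, -0.015, 0.0696]
tcp_rot: [0.001, 0.56, 0.828, 0.001]
contact_force: [-1.5, 2.4, 11.2]
gripper_width: -0.0003
grip_force: 5.8
gap 6.23 sd 0.03 rows [43.4 60.5] edge/line y [-128.5 -134.7] tool [ 0.5278 -0.2258] 0.0696 F [-1.8  2.7 11.8] t 10.7
```

```bash
python3 -m pendant '[[[0,0,-0.004],[0,0,0],0],[[0,-0.01,-0.002],[0,0,0],0],[[0,-0.008,0],[0,0,0],0],[[0,0,0.003],[0,0,0],0],[[0,0,0.002],[0,0,0],0],[[0,0,0.001],[0,0,0],0],[[0,0,0],[0,0,0],0],[[0,0.003,0],[0,0,0],0],[[0,0.003,0],[0,0,0],0],[[0,0.003,0],[0,0,0],0],[[0,0.003,0],[0,0,0],0],[[0,0.003,0],[0,0,0],0],[[0,0.003,0],[0,0,0],0],[[0,0,0],[0,0,0],0]]' | grep -A1 -E "tool|force"; python3 -m pendant '[[[0,0,-0.004],[0,0,0],0],[[0,-0.01,-0.002],[0,0,0],0],[[0,-0.008,0],[0,0,0],0],[[0,0,0.003],[0,0,0],0],[[0,0,0.002],[0,0,0],0],[[0,0,0.001],[0,0,0],0],[[0,0,0],[0,0,0],0],[[0,0.003,0],[0,0,0],0],[[0,0.003,0],[0,0,0],0],[[0,0.003,0],[0,0,0],0],[[0,0.003,0],[0,0,0],0],[[0,0.003,0],[0,0,0],0],[[0,0.003,0],[0,0,0],0],[[0,0,0],[0,0,0],0]]'| grep -A1 -E "tool|force"; python3 gap.py 43 53
python3 - <<'E'
from h import *
w=grab_frame("wrist");save(w,"w3.png",(110,10,430,150),2.4)
print([(r,w["img"][r,130].tolist(),w["img"][r,265].tolist()) for r in range(38,66)])
E
```

```text
tool_pos: [0.5739, -0.015, 0.0696]
tcp_rot: [0.001, 0.56, 0.828, 0.001]
contact_force: [-1.8, 1.4, 11.6]
gripper_width: 0.0001
grip_force: 5.8
tool_pos: [0.5738, -0.015, 0.0696]
tcp_rot: [0.001, 0.56, 0.828, 0.001]
contact_force: [-1.3, 1.4, 10.7]
gripper_width: 0.0001
grip_force: 5.8
gap 2.93 sd 0.04 rows [43.3 52.1] edge/line y [-128.5 -131.4] tool [ 0.5278 -0.2258] 0.0696 F [-2.   3.2 10.7] t 13.55
[(38, [215, 223, 216], [132, 97, 63]), (39, [213, 221, 214], [132, 97, 63]), (40, [211, 220, 213], [132, 96, 62]), (41, [212, 220, 213], [130, 93, 58]), (42, [214, 222, 215], [119, 87, 56]), (43, [216, 224, 218], [131, 123, 112]), (44, [217, 225, 219], [190, 201, 197]), (45, [218, 226, 219], [217, 226, 225]), (46, [219, 227, 219], [217, 226, 224]), (47, [219, 227, 220], [216, 224, 222]), (48, [222, 229, 223], [218, 225, 223]), (49, [216, 227, 218], [212, 224, 222]), (50, [152, 160, 153], [161, 170, 168]), (51, [68, 71, 68], [88, 93, 92]), (52, [28, 28, 30], [42, 42, 43]), (53, [96, 102, 97], [75, 78, 78]), (54, [187, 199, 188], [151, 160, 159]), (55, [217, 226, 219], [201, 214, 211]), (56, [217, 224, 218], [215, 224, 222]), (57, [218, 225, 218], [216, 223, 222]), (58, [212, 222, 214], [211, 221, 220]), (59, [178, 188, 178], [186, 198, 195]), (60, [165, 172, 162], [166, 173, 166]), (61, [196, 206, 194], [186, 194, 183]), (62, [216, 223, 217], [211, 221, 211]), (63, [217, 225, 218], [218, 225, 218]), (64, [216, 224, 217], [217, 224, 217]), (65, [215, 223, 216], [216, 224, 217])]
```

View pics/w3.png

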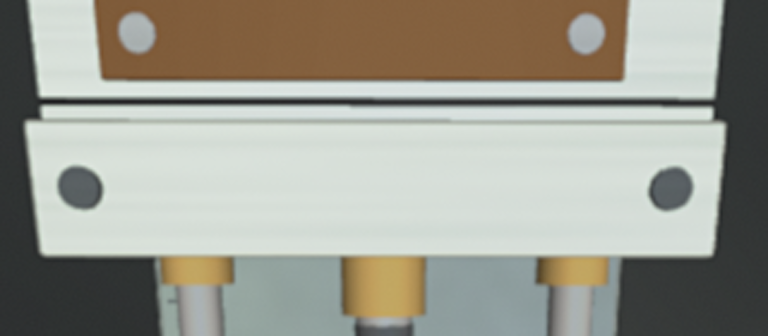

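```bash
python3 - <<'E'
from h import *
w=grab_frame("wrist")
h=lambda v,z:hold(back(w,265,v,z))[1]*1000
print("shoulder-line",h(60,.07)-h(52.1,.062),"edge bottom",h(43.3,.062),"edge top",h(41.7,.064),"line",h(52.1,.062))
E
python3 -m pendant '[[[0,0,-0.004],[0,0,0],0],[[0,-0.01,-0.002],[0,0,0],0],[[0,-0.008,0],[0,0,0],0],[[0,0,0.003],[0,0,0],0],[[0,0,0.002],[0,0,0],0],[[0,0,0.001],[0,0,0],0],[[0,0,0],[0,0,0],0],[[0,0.003,0],[0,0,0],0],[[0,0.003,0],[0,0,0],0],[[0,0.003,0],[0,0,0],0],[[0,0.003,0],[0,0,0],0],[[0,0.003,0],[0,0,0],0],[[0,0.003,0],[0,0,0],0],[[0,0,0],[0,0,0],0]]' | grep -A1 -E "tool|force"
python3 - <<'E'
from h import *
w=grab_frame("wrist")
print([(r,w["img"][r,130].tolist(),w["img"][r,265].tolist()) for r in range(38,60)])
E
```

```text
shoulder-line -4.316930165036098 edge bottom -128.04536485386996 edge top -127.84094173977203 line -131.42450714971537
tool_pos: [0.5739, -0.015, 0.0696]
tcp_rot: [0.001, 0.56, 0.828, 0.001]
contact_force: [-3.1, 2.5, 12.1]
gripper_width: -0.0001
grip_force: 5.8
[(38, [215, 223, 216], [132, 96, 62]), (39, [216, 224, 218], [132, 97, 63]), (40, [217, 225, 219], [131, 95, 61]), (41, [218, 226, 220], [131, 95, 59]), (42, [219, 227, 220], [119, 86, 56]), (43, [220, 228, 221], [134, 125, 115]), (44, [220, 228, 222], [194, 204, 201]), (45, [193, 204, 194], [209, 222, 220]), (46, [124, 131, 125], [150, 159, 156]), (47, [55, 57, 56], [69, 72, 72]), (48, [39, 40, 41], [35, 35, 37]), (49, [107, 114, 109], [95, 101, 100]), (50, [189, 201, 191], [184, 195, 193]), (51, [217, 225, 218], [214, 225, 223]), (52, [217, 224, 218], [216, 224, 222]), (53, [217, 224, 218], [216, 223, 222]), (54, [213, 221, 214], [209, 219, 218]), (55, [182, 191, 181], [179, 189, 184]), (56, [180, 188, 177], [173, 180, 172]), (57, [209, 219, 209], [202, 213, 201]), (58, [218, 226, 219], [217, 225, 218]), (59, [217, 225, 218], [217, 225, 218])]
```

```bash
python3 -m pendant '[[[0,0,-0.004],[0,0,0],0],[[0,-0.01,-0.002],[0,0,0],0],[[0,-0.008,0],[0,0,0],0],[[0,0,0.003],[0,0,0],0],[[0,0,0.002],[0,0,0],0],[[0,0,0.001],[0,0,0],0],[[0,0,0],[0,0,0],0],[[0,0.003,0],[0,0,0],0],[[0,0.003,0],[0,0,0],0],[[0,0.003,0],[0,0,0],0],[[0,0.003,0],[0,0,0],0],[[0,0.003,0],[0,0,0],0],[[0,0.0015,0],[0,0,0],0],[[0,0,0],[0,0,0],0],[[0,0,-0.004],[0,0,0],0],[[0,0,-0.01],[0,0,0],0],[[0,0,-0.02],[0,0,0],0],[[0,0,0],[0,0,0],0],[[0,0,0],[0,0,0],0]]' | grep -A1 -E "tool|force"
python3 - <<'E'
from h import *
w=grab_frame("wrist");save(w,"w4.png",(110,10,430,150),2.4);o=sensors.get_obs()
print(o["tool_pos"],o["contact_force"],o["time"])
print([(r,w["img"][r,155].tolist(),w["img"][r,280].tolist()) for r in range(40,80)])
E
```

```text
tool_pos: [0.5716, -0.0161, 0.1024]
tcp_rot: [0.001, 0.56, 0.828, 0.0]
contact_force: [0.1, 0.0, -0.5]
gripper_width: -0.0002
grip_force: 0.0
[ 0.5709872  -0.01608271  0.10179528] [-0.78223692  0.21410147  0.02264321] 17.05
[(40, [47, 50, 50], [128, 94, 61]), (41, [47, 49, 50], [128, 94, 61]), (42, [47, 50, 51], [128, 94, 61]), (43, [47, 50, 50], [128, 93, 60]), (44, [48, 50, 51], [128, 94, 60]), (45, [48, 50, 51], [128, 94, 61]), (46, [48, 50, 50], [128, 94, 61]), (47, [48, 51, 51], [128, 94, 61]), (48, [49, 50, 51], [128, 93, 61]), (49, [49, 51, 51], [128, 94, 60]), (50, [49, 51, 51], [128, 94, 61]), (51, [48, 50, 50], [128, 94, 61]), (52, [48, 51, 51], [127, 93, 60]), (53, [48, 52, 50], [127, 94, 60]), (54, [47, 50, 50], [130, 95, 61]), (55, [48, 51, 51], [128, 94, 60]), (56, [48, 51, 51], [109, 79, 50]), (57, [48, 51, 51], [67, 51, 40]), (58, [48, 51, 50], [91, 98, 98]), (59, [47, 51, 51], [177, 189, 187]), (60, [47, 51, 50], [209, 221, 219]), (61, [46, 50, 50], [211, 220, 219]), (62, [46, 49, 49], [205, 217, 215]), (63, [47, 51, 49], [183, 193, 189]), (64, [62, 65, 63], [172, 180, 172]), (65, [80, 83, 80], [198, 209, 198]), (66, [82, 86, 82], [212, 221, 215]), (67, [75, 79, 76], [213, 221, 215]), (68, [69, 72, 70], [210, 219, 213]), (69, [66, 68, 66], [209, 218, 211]), (70, [61, 64, 62], [207, 216, 210]), (71, [59, 61, 60], [204, 215, 207]), (72, [62, 65, 64], [205, 215, 208]), (73, [62, 65, 64], [208, 217, 211]), (74, [56, 59, 58], [210, 219, 213]), (75, [53, 55, 55], [210, 219, 214]), (76, [50, 52, 51], [210, 218, 213]), (77, [48, 50, 50], [210, 218, 213]), (78, [44, 47, 47], [209, 218, 212]), (79, [45, 46, 47], [209, 218, 212])]
```

View pics/w4.png

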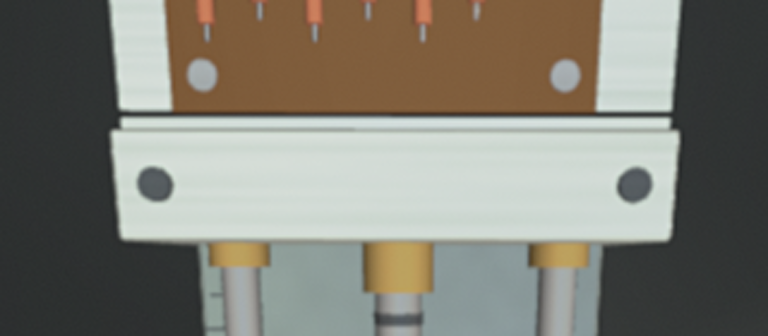

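The crop shows the line's ends at crop row 114 beside the board, and the board's edge at about row 111, practically on the line. One numeric check of the residual.

Run:
```python
from h import *
w=grab_frame("wrist");im=w["img"].astype(float)
def line(u):
    r=np.arange(51,65);g=im[r,u].sum(-1);i=np.argmin(g[:10]);s=slice(max(i-3,0),i+4)
    k=np.clip(600-g[s],0,None);return (k*r[s]).sum()/k.sum()
L=[]
for u in (164,168,172,176,364,370,376,382):
    v=line(u);p=hold(back(w,u,v,.062))*1000;L.append(p);print("line",u,round(v,2),p.round(2))
L=np.array(L);c=np.polyfit(L[:,0],L[:,1],1)
E=[]
for u in range(190,350,10):
    col=im[50:60,u,0]; ref=col[:4].mean()
    i=np.argmax(col<ref-20); v=50+i-1+(col[i-1]-(ref-20))/(col[i-1]-col[i])   # top edge: red falls from board top
    p=hold(back(w,u,v,.064))*1000;E.append([v,p[1]-np.polyval(c,p[0])])
E=np.array(E);print("top edge row",E[:,0].round(2),"gap",np.median(E[:,1]).round(2))
# line's lower border in the middle vs at ends (50% level)
for u in (168,376,230,280,330):
    g=im[:,u].sum(-1);i=next(r for r in range(57,64) if g[r]<330<=g[r+1]);v=i+(330-g[i])/(g[i+1]-g[i])
    print("lower border",u,round(v,2))
```

```text
line 164 57.51 [ 462.42 -128.43]
line 168 57.51 [ 464.48 -128.42]
line 172 57.51 [ 466.53 -128.41]
line 176 57.51 [ 468.59 -128.4 ]
line 364 57.76 [ 565.28 -128.12]
line 370 57.76 [ 568.36 -128.11]
line 376 57.75 [ 571.44 -128.1 ]
line 382 57.75 [ 574.53 -128.08]
top edge row [56.28 56.25 56.26 56.45 56.44 56.44 56.44 56.44 56.49 56.49 56.49 56.48
 56.46 56.55 56.54 56.53] gap 0.22
lower border 168 58.46
lower border 376 58.75
lower border 230 58.41
lower border 280 58.73
lower border 330 58.73
```

The residual is about 0.2 mm against a limit of 1.5 mm, and the arm is clear of everything. Handing in.

```bash
python3 -c "
from cell import hand_in;print(hand_in())"
```

```text
the job is handed in; nothing more can be done
None
```

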